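# Hang a charm pail from an S-hook on the display rail

### The arm

A 6-joint arm with a two-finger parallel gripper is mounted at the origin on the work surface. World frame = base frame: x ahead of the robot, y to its left, z up, the work surface at z = 0. Lengths are in mm, angles in rad, forces in N, time in s.
With the tool pointing down it reaches from about 375 to 975 mm from the base axis. Payload 3.8 kg.
Tool frame: the origin (TCP) lies between the finger pads; the fingertips stand bot.finger_overhang ahead of it and the grasp point (between the pads) is the TCP (bot.finger_overhang is the distance from the TCP to the fingertips, in mm); z points along the fingers, x is the direction in which the jaws open and shut, and the axes are right-handed (so a half turn about z gives the same grasp; the last joint's range is limited). The gripper opens to 85 mm and grips with 20 to 120 N. Pads are 22 mm wide; open, the fingers measure 114 mm over their backs; the gripper's body (76 mm by 85 mm) begins 54 mm behind the grasp point. The pads swing forward as they close: fully open they stand 13 mm farther back than shut.
Start: joints at [1.231, 0.264, 1.604, -0, 1.274, -0.037], TCP at [201.279, 644.287, 250.28] pointing down, gripper open.
Joint ranges: [-2.63, 2.63], [-0.94, 2.18], [0.31, 2.57], [-1.31, 4.45], [0, 2.66], [-2.55, 2.55]. Speed limits (rad/s): [2.57, 2.57, 3.14, 3.14, 3.14, 3.14].

### API

Orientations are given as [roll, pitch, yaw] about the fixed x, y, z axes, in that order (R = Rz(yaw) Ry(pitch) Rx(roll)).
In Python, from plant import bot gives the robot as it stands. The module is installed in compiled form; this text tells all that it offers.
- The arm moves only by the tool jog_arm, never from a script. Its argument "series" is text: rows parted by semicolons, each of 7 numbers parted by spaces: the shift along the world's x, y, z in m, then the turn, a rotation vector about the world's x, y, z in degrees, then the closure, from 0 (fully open) to 1 (shut). In form: x y z rx ry rz grip; .... A call has 1 to 8 rows; each row shifts and turns the pose as measured when the row begins; what a row does not reach is not made up. A row lasts 1/12 s, in which the tool goes at most 41.7 mm and 7.16 degrees, less where a joint would pass 70% of its speed; a pose out of reach is approached as far as the arm can. A call is refused whole if a number of a shift passes 0.0417 or a number of a turn 7.16, either way. A call with a gripper value outside its range is refused whole. The fingers move at their own pace and stop on an object; "grip_force" is the grip in N (left out, the last holds). Time passes only in rows, so rows that do not move let the fingers close. It gives the time, the measured TCP pose, the force and the opening at its end, in the units of the state.
- bot.observe(): the state, without advancing time (a new reading comes with each control period).
- bot.get_image(name): name is "scene" or "top" or "wrist"; returns a dict with "frame" (384x512x3 uint8, red, green, blue), "vfov" (degrees; the focal length in pixels is half the picture's height over the tangent of half this angle, whatever the lens; pixels are square), "cx", "cy" (the principal point, pixels), "extrinsics" (4x4, takes a point from camera to world coordinates). Camera axes: x right, y down, z forward; pixel columns grow to the right and rows downward; lengths in mm; the calibration is good to about 2 mm. The wrist camera is an equidistant fisheye: a pixel r from the principal point sees the ray r / f radians off the axis. A picture is of the moment at which its call begins. There is no depth.
- bot.hand_in(): hands the job in, once; it reports no verdict.
The state is a dict: "clock": time; "joint_pos": joint angles; "qvel": joint speeds; "joint_efforts": joint torques, N m; "tool_pos": TCP position; "orientation": TCP orientation; "contact_force": force on the tool from outside, world axes, zero at the start; "wrist_torque": the same for the moment, N m; "opening": opening from 0.0 (shut) to 1.0 (fully open).
Only numpy, scipy, OpenCV 4.12 (cv2) and the standard library are available. Lean on these libraries where they do the work, as an engineer would, in place of code of your own. Each camera call takes 0.05 s, during which the arm holds its last target. There are 200 camera calls.

### The job

At the charm counter, take the big S-hook out of its slotted holder and hook it over the brass display rail, between the two collars, and let go of it. Then hang the small pail that has a wire bail by that bail from the S-hook's lower curl, so that it hangs still and level, clear of the counter. Leave the scoop without a bail, the small S-hook and the jar where they are.

Things in the scene. Friction and masses are not known exactly. Their poses are not given: they have to be found in the camera images.
- hook_mid (a point): Centre of the big S-hook: 8 mm round steel wire, 136 mm tall, 56 wide, 80 g, upright in its x-z plane. Wire centre line (x,z) in mm: upper curl, half circle radius 24 about (0,40), free tip (24,40); from (-24,40) straight to (-24,18), slant to (24,-18), straight to (24,-40); lower curl likewise about (0,-40), free tip (-24,-40), towards the robot. Hung, it is 54 mm below the rail's axis.
- hook_grip (a point): Where that hook can be pinched across its y: on its upright wire, 24 mm to -x of its centre and 32 mm above it. Axes as the hook's. The hook's top is 36 mm above this point. The upper mouth, between the upper tip and the slanted wire, opens to +x.
- holder: Fixed grey block 86 x 50 mm, 40 mm high, in which the big S-hook stands loosely at the start: its lowest 30 mm are in a slot 11 mm wide and 59 mm long along x. Origin: centre of the underside. Lift the hook straight up by 35 mm or more to free it.
- rail_mid (a point): Fixed brass display rail: level round bar, 12 mm in diameter, 460 mm long along its y; the point is its middle, on its axis, 255 mm above the counter. x is level, away from the robot, at most 10 degrees off. Two collars (22 mm diameter, 10 wide) sit 90 mm either side of the middle; posts 16 mm thick on round feet 60 mm across stand 220 mm either side.
- pail_grip (a point): Grip point of the pail to hang: aluminium, 50 mm high, 58 mm across the foot, 70 the rim, 130 g, with a wire bail, and a straight level wooden handle along its -x (roughly to the robot). The handle is 10 mm thick along y, 16 high, and reaches 32 to 106 mm from the pail's axis; the point is at mid-height in it, 80 mm from the axis, 38 mm above the pail's bottom.
- pail_bail (a point): Middle of the top bar of that pail's stiff fixed bail: 6 mm wire, top bar level, 24 mm long along y, on the pail's axis, its centre 102 mm above the bottom (64 mm above and 80 mm to +x of the grip point); its sides slope to the rim 35 mm either side. Axes as the pail's. Hung, this point is 57 mm below the hook's centre.
- scoop_mid (a point): Bystander: a scoop of the same shape and size as the pail, with the same handle but no bail; the point is on its axis half-way up, 25 mm above the counter. It and the pail may have changed places.
- smallhook_mid (a point): Bystander: a small steel S-hook, 72 mm long, of 6 mm wire, lying flat on the counter; the point is its centre.
- jar_mid (a point): Bystander: a glass jar with a brass cap, 48 mm across and 60 mm high; the point is its centre.
Mind the look-alikes: they are no part of the job. What is shaped like the part that bears pail_grip but orange is not meant.

How it is judged (in metres and radians):
On the way:
1. the big S-hook hangs by its upper curl on the rail between the collars, let go (x of hook_mid in the frame of rail_mid between -0.02 and 0.02 m and y of hook_mid in the frame of rail_mid between -0.085 and 0.085 m and z of hook_mid in the frame of rail_mid between -0.066 and -0.042 m and angle between hook_mid's own z axis and vertical below 0.35 rad and contact force between hook and stand above 0.15 N and contact force between hook and the fingers below 0.05 N), for 0.2 s.
At the end, for the whole second after the job is handed in: S-hook hanging on the rail: centre within 20 mm of below its axis, 85 mm of its middle, 42-66 mm below it, tilt under 20 deg. Pail hanging in its lower curl: bail bar within 18 mm of below the hook's centre, 45-68 mm below it, tilt under 20 deg. Both under 0.1 m/s (x of hook_mid in the frame of rail_mid between -0.02 and 0.02 m and y of hook_mid in the frame of rail_mid between -0.085 and 0.085 m and z of hook_mid in the frame of rail_mid between -0.066 and -0.042 m and angle between each of hook_mid, pail_bail's own z axis and vertical below 0.35 rad and contact force between hook and stand above 0.15 N and x of pail_bail in the frame of hook_mid between -0.018 and 0.018 m and y of pail_bail in the frame of hook_mid between -0.02 and 0.02 m and z of pail_bail in the frame of hook_mid between -0.068 and -0.045 m and contact force between pail and hook above 0.3 N and linear speed of each of pail, hook below 0.1 m/s); the robot touches nothing.
It fails at once if the scoop without bail, the small S-hook or the jar is moved more than 30 mm (distance of any of scoop_mid, smallhook_mid, jar_mid from where it was at the start of the episode above 0.03 m).
It also fails if it takes over 72 s, if anything falls off the work surface, if the arm or the gripper's body presses on something with over 40 N, if the wrist force passes 120 N, or if a joint passes its speed limit or range.

## Working session

There is one attempt and no reset: what is moved stays moved. The work goes in short steps, Python scripts to look and compute and a tool call to move; the robot and the scene stay as the last step left them, time stands still between calls to the robot, and variables do not carry over. Pictures are saved under pics/ and viewed, about 8 in all and at most 12, crops included, and the job is handed in when it is done.

Besides the shell and the picture viewer there is one more tool, called after "Request:" by a JSON object that holds its "fn" and its "kwargs", one argument or row to a line. jog_arm: Moves the arm, as the interface text tells. Its arguments: {"type":"object","properties":{"series":{"type":"string"},"grip_force":{"type":"number"}},"required":["series"]}

```bash
mkdir -p pics
cat > h.py <<'E'
import numpy as np, cv2
from plant import bot
def cam(n):
    d=bot.get_image(n); f=d["frame"]; d["f"]=f.shape[0]/2/np.tan(np.radians(d["vfov"]/2)); d["E"]=np.array(d["extrinsics"]); d["n"]=n; return d
def ray(d,u,v):
    x,y=u-d["cx"],v-d["cy"]
    if d["n"]=="wrist":
        r=np.hypot(x,y); t=r/d["f"]; k=np.sin(t)/max(r,1e-9); c=np.array([x*k,y*k,np.cos(t)])
    else: c=np.array([x/d["f"],y/d["f"],1.])
    w=d["E"][:3,:3]@c; return d["E"][:3,3],w/np.linalg.norm(w)
def onz(d,u,v,z):
    o,w=ray(d,u,v); return o+w*(z-o[2])/w[2]
def tri(rs):
    A=sum(np.eye(3)-np.outer(w,w) for o,w in rs); b=sum((np.eye(3)-np.outer(w,w))@o for o,w in rs); return np.linalg.solve(A,b)
def proj(d,p):
    c=d["E"][:3,:3].T@(np.array(p)-d["E"][:3,3])
    if d["n"]=="wrist":
        r=np.hypot(c[0],c[1]); t=np.arctan2(r,c[2]); return d["cx"]+d["f"]*t*c[0]/r, d["cy"]+d["f"]*t*c[1]/r
    return d["cx"]+d["f"]*c[0]/c[2], d["cy"]+d["f"]*c[1]/c[2]
E
python3 - <<'E'
from h import *
ims=[]
for n in("scene","top","wrist"):
    d=cam(n); print(n,d["f"],d["cx"],d["cy"],d["E"].round(3).tolist()); cv2.imwrite(f"pics/{n}0.png",d["frame"][:,:,::-1])
    ims.append(d["frame"][:,:,::-1])
s=[cv2.resize(ims[0],(800,600),interpolation=cv2.INTER_CUBIC),cv2.resize(ims[1],(800,600),interpolation=cv2.INTER_CUBIC)]
cv2.imwrite("pics/a.png",s[0]);cv2.imwrite("pics/b.png",s[1])
print(bot.observe(),bot.finger_overhang)
E
```

```text
scene 369.829173451731 258.5116377539876 197.0350643183172 [[-0.484, 0.733, -0.479, 1083.413], [0.875, 0.409, -0.259, 257.683], [0.006, -0.544, -0.839, 1173.708], [0.0, 0.0, 0.0, 1.0]]
top 495.54396957841004 259.3359692633723 188.27546554464985 [[0.013, -0.983, 0.182, 250.83], [-1.0, -0.014, -0.008, -36.284], [0.011, -0.182, -0.983, 1567.988], [0.0, 0.0, 0.0, 1.0]]
wrist 297.3186396354542 252.81699761456605 187.89271835438615 [[0.298, 0.915, 0.271, 131.162], [0.955, -0.285, -0.087, 665.595], [-0.003, 0.284, -0.959, 372.486], [0.0, 0.0, 0.0, 1.0]]
{'clock': 0.15, 'joint_pos': array([ 1.23110655e+00,  2.64618916e-01,  1.60507018e+00, -5.96305713e-07,
        1.27368067e+00, -3.68982695e-02]), 'qvel': array([ 3.26316438e-05, -6.28802596e-04, -4.99163483e-03,  1.33035167e-03,
       -1.82477999e-03, -1.05446341e-03]), 'joint_efforts': array([-3.90161085e-04, -5.15915608e+01, -3.67954910e+01, -7.84511963e-05,
        8.18079512e-03, -1.11040308e-06]), 'tool_pos': array([201.09927902, 643.79159522, 249.21649251]), 'orientation': array([-3.14152767e+00,  1.77592841e-03,  1.26800505e+00]), 'contact_force': array([-0.58191695, -0.11172826, -0.2965603 ]), 'wrist_torque': array([-0.02650733,  0.02512518, -0.00926451]), 'opening': 1.000933383123338} 19.0
```

View pics/a.png

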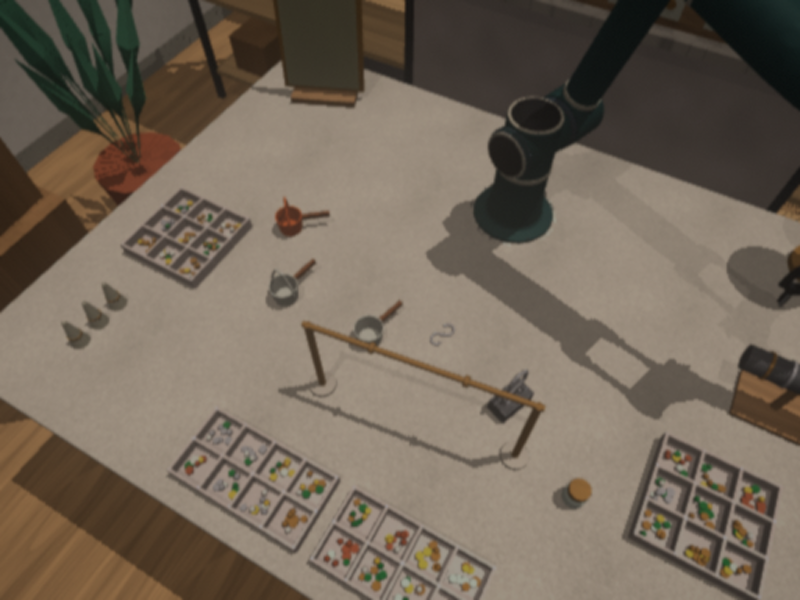

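View pics/b.png

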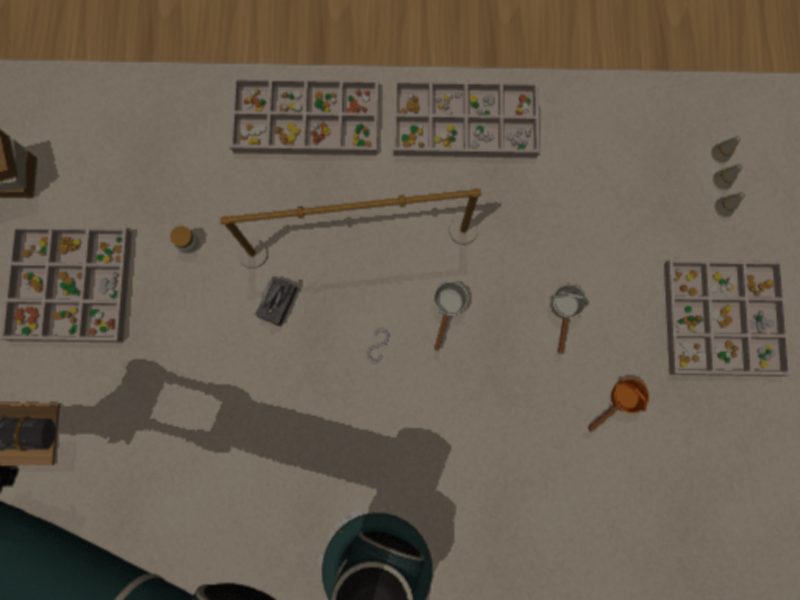

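Scene view: the rail runs from (305,325) to (540,407), with the holder and hook at (510,395). In the top view the grey vessels are at (452,298) and (568,303), and there is an orange one at (630,395). The one at (568,303) seems to have the bail (scene (284,285)), so I'll confirm in a crop.

Run:
```python
import cv2,numpy as np
s=cv2.imread("pics/scene0.png");t=cv2.imread("pics/top0.png")
def crop(im,u0,v0,w,h,k):
    c=cv2.resize(im[v0:v0+h,u0:u0+w],None,fx=k,fy=k,interpolation=cv2.INTER_CUBIC)
    for i in range(0,w,10):
        cv2.line(c,(i*k,0),(i*k,6 if i%50 else 14),(0,255,255),1)
    for i in range(0,h,10): cv2.line(c,(0,i*k),(6,i*k),(0,255,255),1)
    cv2.putText(c,f"{u0},{v0}",(12,22),0,.45,(0,255,255),1); return c
a=crop(s,160,160,50,36,8);b=crop(s,300,230,50,36,8)
c=crop(t,340,175,50,60,8)[:300*2];d=crop(t,155,170,50,36,8)
e=crop(t,270,175,50,36,8); c=crop(t,340,180,50,36,8)
cv2.imwrite("pics/c.png",np.vstack([np.hstack([a,b]),np.hstack([c,d])]))
```

```text
(no output)
```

View pics/c.png

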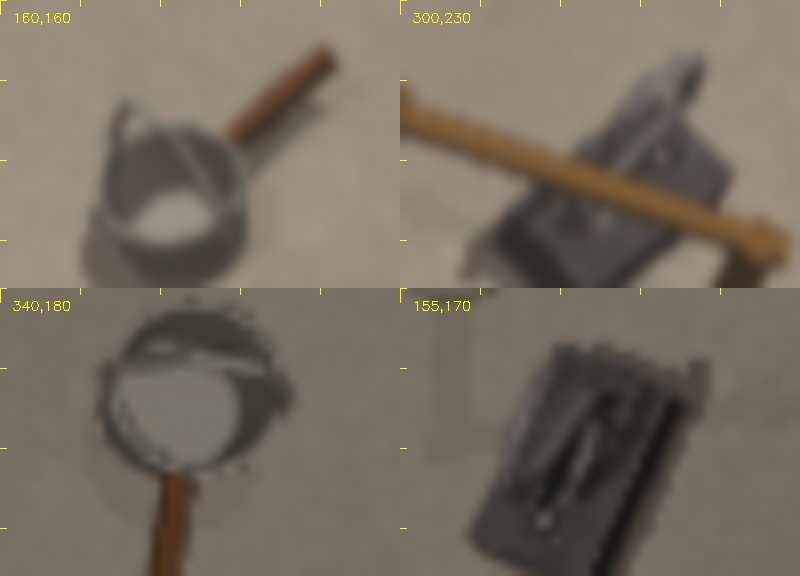

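The crop confirms it: the vessel at top (568,303) / scene (284,285) has the wire bail and is the grey pail. The one at (452,298) is the scoop, and the orange one is a decoy. Next I'll localise everything.

Run:
```python
from h import *
t=cam("top");s=cam("scene")
def hsv(d): return cv2.cvtColor(d["frame"],cv2.COLOR_RGB2HSV)
H=hsv(t);m=((H[...,0]>8)&(H[...,0]<22)&(H[...,1]>110)).astype(np.uint8)
n,l,st,c=cv2.connectedComponentsWithStats(m)
for i in range(1,n):
    if st[i,4]>40 and 90<st[i,1]<300: print("comp",st[i],c[i].round(1))
# rail ends & collars by hand
K=.64
for nm,u,v in(("railL",224,220),("railR",479,193),("colL",301,212),("colR",403,201)):
    print(nm,onz(t,u*K,v*K,255).round(1))
for nm,u,v in(("L",541,407),("R",307,325),("colL",467,381),("colR",375,346)):
    print("scene",nm,onz(s,u*K,v*K,255).round(1))
# dark holder top corners (z=40)
C=lambda u0,v0,x,y:(u0+x/8,v0+y/8)
for x,y in((155,56),(278,110),(75,245),(205,300)):
    print("hold",onz(t,*C(155,170,x,y),40).round(1))
# hook slot line top (z~36+?)
# hook highest in scene crop (690,60)->local(290,60)
print("handle near end top", onz(t,561*K,352*K,46).round(1),"handle root",onz(t,*C(340,180,177,190),46).round(1),"foot centre",onz(t,*C(340,180,175,125),2).round(1))
print("scene handle end",onz(s,*C(160,160,328,58),46).round(1),"root",onz(s,*C(160,160,235,135),46).round(1))
print("bail top: top view",tri([ray(t,*C(340,180,128,70)),ray(s,*C(160,160,128,105))]))
for z in (38,106): print("scoop",onz(t,452*K,298*K,25),"jar",onz(t,181*K,236*K,60),"small",onz(t,378*K,345*K,3))
```

```text
comp [  0  97  23  29 226] [ 15.6 114.3]
comp [141 121 167  43 817] [224.2 134.7]
comp [109 145  14  13 146] [115.6 151.1]
comp [ 38 152  12  10  78] [ 42.5 156.5]
comp [479 176  16  13  82] [484.9 182.1]
comp [ 16 197   8  11  61] [ 19.9 201.5]
comp [461 196   8  13  56] [464.  202.8]
comp [  9 198   6  10  42] [ 11.9 201.9]
comp [278 202   9  22  65] [282. 212.]
comp [357 203   7  23  76] [360.1 213.8]
comp [377 242  39  34 525] [400.7 255. ]
comp [  0 258  38  40 771] [ 17.9 276.6]
railL [621.7 271.6 255. ]
railR [ 678.2 -175.7  255. ]
colL [638.4 137.5 255. ]
colR [661.4 -41.4 255. ]
scene L [621.8 276.2 255. ]
scene R [ 680.  -164.8  255. ]
scene colL [639.1 144.5 255. ]
scene colR [657.  -31.9 255. ]
hold [566.3 218.2  40. ]
hold [545.4 169.2  40. ]
hold [490.7 246.   40. ]
hold [469.8 194.6  40. ]
handle near end top [ 421.3 -358.5   46. ] handle root [ 488.7 -369.8   46. ] foot centre [ 522.  -379.3    2. ]
scene handle end [ 428.1 -348.6   46. ] root [ 487.4 -361.4   46. ]
bail top: top view [ 531.02905263 -352.2945585   121.78987556]
scoop [ 530.43156499 -144.29852394   25.        ] jar [642.33913972 401.3200614   60.        ] small [435.26557403   4.33879669   3.        ]
scoop [ 530.43156499 -144.29852394   25.        ] jar [642.33913972 401.3200614   60.        ] small [435.26557403   4.33879669   3.        ]
```

Request:
{"fn": "jog_arm", "kwargs": {
  "series": "0.0224 -0.0328 0 0 0 -0.5 0;0.0224 -0.0328 0 0 0 -0.5 0;0.0224 -0.0328 0 0 0 -0.5 0;0.0224 -0.0328 0 0 0 -0.5 0;0.0224 -0.0328 0 0 0 -0.5 0;0.0224 -0.0328 0 0 0 -0.5 0;0.0224 -0.0328 0 0 0 -0.5 0;0.0224 -0.0328 0 0 0 0 0",
  "grip_force": 40
}}

```text
clock: 0.92
tool_pos: [379.3, 377.0, 247.4]
orientation: [-3.139, -0.001, 1.218]
contact_force: [0.6, 0.9, 0.5]
opening: 1.004
```

Request:
{"fn": "jog_arm", "kwargs": {
  "series": "0.0224 -0.0328 0 0 0 0 0;0.0224 -0.0328 0 0 0 0 0;0.0224 -0.0328 0 0 0 0 0;0.0224 -0.0328 0 0 0 0 0;0 0 0 0 0 0 0;0 0 0 0 0 0 0"
}}

```text
clock: 1.42
tool_pos: [475.6, 231.3, 248.3]
orientation: [3.14, -0.001, 1.209]
contact_force: [0.2, 0.5, 0.1]
opening: 1.001
```

Run:
```python
from h import *
d=cam("wrist"); print(d["E"].round(3).tolist()); f=d["frame"][:,:,::-1].copy()
cv2.imwrite("pics/w1raw.png",f); np.save("w1.npy",d["E"])
for g in range(0,512,50): cv2.line(f,(g,0),(g,5),(0,255,255),1)
for g in range(0,384,50): cv2.line(f,(0,g),(5,g),(0,255,255),1)
cv2.imwrite("pics/w1.png",cv2.resize(f,(800,600),interpolation=cv2.INTER_CUBIC))
print(proj(d,[496,216,110]),proj(d,[518,207,146]))
```

```text
[[0.353, 0.896, 0.268, 406.688], [0.935, -0.339, -0.101, 256.97], [0.0, 0.287, -0.958, 371.554], [0.0, 0.0, 0.0, 1.0]]
(np.float64(245.61160608261477), np.float64(208.08971120739574)) (np.float64(244.16801073998738), np.float64(248.6640816120367))
```

View pics/w1.png

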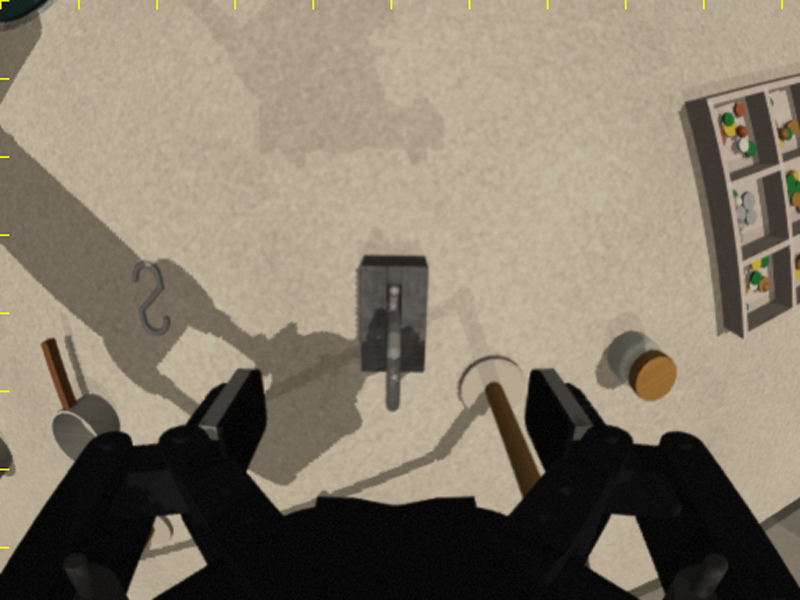

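The hook sits upright in the holder, nearly in line with the tool: lower tip at (393,290), far upper tip at (393,405). Top corners of the holder are about (361,266), (427,264), (426,371) and (361,369).

Run:
```python
from h import *
d=cam("wrist");K=.64
P=[onz(d,u*K,v*K,40) for u,v in((361,266),(427,264),(426,371),(361,369))]
for p in P: print(p.round(1))
c=sum(P)/4; e=(P[2]-P[1]+P[3]-P[0])/2; print("c",c.round(1),np.degrees(np.arctan2(e[1],e[0])),np.linalg.norm(e[:2]))
a=onz(d,393*K,287*K,40);b=onz(d,393*K,404*K,118);print("tips",a.round(1),b.round(1),((a+b)/2).round(1),np.degrees(np.arctan2(*(b-a)[1::-1])),np.linalg.norm((b-a)[:2]))
print(bot.observe()["tool_pos"])
```

```text
[471. 206.  40.]
[486.6 251.9  40. ]
[568.2 222.4  40. ]
[548.5 174.8  40. ]
c [518.6 213.7  40. ] -20.911147999981768 85.12873400906298
tips [494.3 222.3  40. ] [544.8 203.6 118. ] [519.5 213.   79. ] -20.327127868686688 53.88585363191372
[474.91152217 232.67788041 248.27855735]
```

Request:
{"fn": "jog_arm", "kwargs": {
  "series": "0.009 -0.005 -0.03 0 0 0 0;0.009 -0.005 -0.03 0 0 0 0;0 0 -0.03 0 0 0 0;0 0 -0.03 0 0 0 0;0 0 -0.015 0 0 0 0;0 0 0 0 0 0 0;0 0 0 0 0 0 0"
}}

```text
clock: 2.1
tool_pos: [489.6, 233.8, 111.8]
orientation: [3.136, -0.009, 1.227]
contact_force: [0.4, 0.8, 0.9]
opening: 1.0
```

Run:
```python
from h import *
d=cam("wrist");o=bot.observe();print(o["tool_pos"],o["orientation"],o["contact_force"])
f=d["frame"][:,:,::-1];cv2.imwrite("pics/w2.png",cv2.resize(f,(800,600),interpolation=cv2.INTER_CUBIC))
u=np.array([.936,-.353])
print(o["tool_pos"][:2]-np.array([519,213]), (o["tool_pos"][:2]-np.array([519,213]))@u, proj(d,[495,222,110]))
```

```text
[489.4427878  233.83944254 112.00386907] [ 3.13608324 -0.00864332  1.22682642] [-0.17550053 -0.35797368  0.16273888]
[-29.5572122   20.83944254] -35.021873835856624 (np.float64(234.7539380222607), np.float64(275.0149819150888))
```

View pics/w2.png

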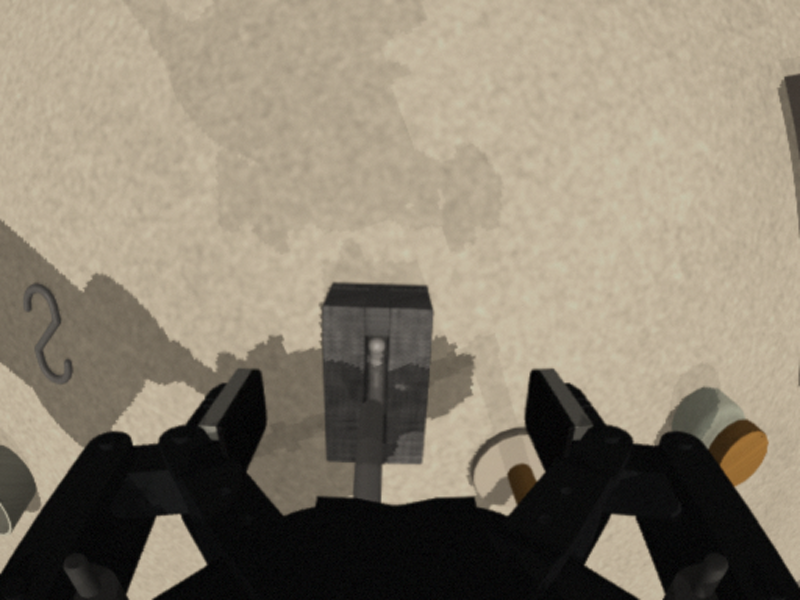

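Drift has left the tool about 8 mm to one side of the hook, which now shows at u≈370–376 while the fingers are centred on 396. I'll correct and close.

Request:
{"fn": "jog_arm", "kwargs": {
  "series": "0.0035 -0.011 -0.002 0 0 -1 0;0 0 0 0 0 0 0"
}}

```text
clock: 2.32
tool_pos: [493.9, 224.4, 112.3]
orientation: [3.133, -0.011, 1.212]
contact_force: [0.5, -0.3, -0.2]
opening: 1.002
```

Run:
```python
from h import *
d=cam("wrist");o=bot.observe();print(o["tool_pos"],o["orientation"])
g=cv2.cvtColor(d["frame"],cv2.COLOR_RGB2GRAY)
cv2.imwrite("pics/w3raw.png",d["frame"][:,:,::-1])
for x in (-24,0,24): print(proj(d,[519+x*.936,213-x*.353,42 if x<0 else 118]))
# lower tip bright blob
m=(g>150).astype(np.uint8); roi=g[200:330,215:270]; print([ (r+200, (np.where(roi[r]>135)[0]+215).tolist()[:14]) for r in range(0,60,6)])
```

```text
[494.38430214 225.20933908 113.04660314] [ 3.13272025 -0.01271404  1.21150031]
(np.float64(249.64319033732448), np.float64(213.49347649622734))
(np.float64(249.8474676915592), np.float64(312.37607937769553))
(np.float64(250.00119042277922), np.float64(343.7789931979537))
[(200, []), (206, []), (212, [249, 250, 251, 252, 253, 254]), (218, []), (224, [249, 250, 251]), (230, [249, 250]), (236, []), (242, [251]), (248, []), (254, [])]
```

Lower tip is seen at u≈251, v≈212 against a prediction of (249.6, 213), so it's aligned. Closing.

Request:
{"fn": "jog_arm", "kwargs": {
  "series": "-0.001 -0.001 -0.003 0 0 0 1;0 0 0 0 0 0 1;0 0 0 0 0 0 1;0 0 0 0 0 0 1;0 0 0 0 0 0 1;0 0 0 0 0 0 1",
  "grip_force": 60
}}

```text
clock: 2.87
tool_pos: [496.6, 224.6, 114.5]
orientation: [3.127, -0.019, 1.21]
contact_force: [-0.2, -0.5, 0.0]
opening: 0.143
```

Request:
{"fn": "jog_arm", "kwargs": {
  "series": "-0.002 0 -0.002 0 0 0 1;0 0 0 0 0 0 1;0 0 0 0 0 0 1"
}}

```text
clock: 3.12
tool_pos: [495.9, 223.9, 114.4]
orientation: [3.123, -0.018, 1.21]
contact_force: [0.4, -0.4, 0.1]
opening: 0.073
```

Request:
{"fn": "jog_arm", "kwargs": {
  "series": "0 0 0 0 0 0 1;0 0 0 0 0 0 1"
}}

```text
clock: 3.28
tool_pos: [495.8, 223.9, 114.3]
orientation: [3.123, -0.019, 1.21]
contact_force: [-0.5, -0.2, 1.7]
opening: 0.077
```

Request:
{"fn": "jog_arm", "kwargs": {
  "series": "0 0 0.015 0 0 0 1;0 0 0.03 0 0 0 1;0 0 0.03 0 0 0 1;0 0 0 0 0 0 1"
}}

```text
clock: 3.62
tool_pos: [492.2, 223.8, 187.0]
orientation: [3.132, -0.014, 1.21]
contact_force: [2.0, 0.6, -0.0]
opening: 0.072
```

Run:
```python
from h import *
d=cam("wrist");o=bot.observe();print(o["tool_pos"],o["orientation"],o["contact_force"],o["opening"])
s=cam("scene")
a=cv2.resize(d["frame"][150:384,100:400],(500,390));b=cv2.resize(s["frame"][180:310,290:390],(300,390))
cv2.imwrite("pics/w4.png",np.hstack([a,b])[:,:,::-1])
```

```text
[490.90627318 223.23127126 184.38690273] [ 3.13407568 -0.01216278  1.20972482] [ 0.06559182  0.06591992 -0.61022203] 0.07775868226934445
```

View pics/w4.png

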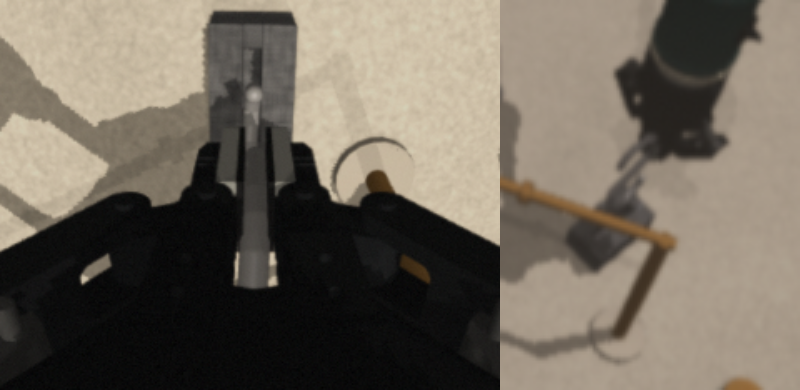

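The hook is pinched between the pads and out of the slot. Next: rise, turn +28° and go to the stage point in front of the rail.

Request:
{"fn": "jog_arm", "kwargs": {
  "series": "0 0 0.029 0 0 3.5 1;0 0 0.029 0 0 3.5 1;0 0 0.029 0 0 3.5 1;0.015 -0.036 0 0 0 3.5 1;0.015 -0.036 0 0 0 3.5 1;0.015 -0.036 0 0 0 3.5 1;0.015 -0.036 0 0 0 3.5 1;0.015 -0.036 0 0 0 3.5 1"
}}

```text
clock: 4.38
tool_pos: [555.3, 42.7, 257.1]
orientation: [-3.125, -0.003, 1.736]
contact_force: [0.9, 0.1, -0.3]
opening: 0.077
```

Request:
{"fn": "jog_arm", "kwargs": {
  "series": "0 0 0 0 0 0 1;0 0 0 0 0 0 1"
}}

```text
clock: 4.55
tool_pos: [555.9, 35.4, 252.7]
orientation: [-3.119, -0.001, 1.73]
contact_force: [-0.1, 0.1, -0.8]
opening: 0.081
```

Run:
```python
from h import *
d=cam("wrist");o=bot.observe();print(o["tool_pos"],o["orientation"],o["contact_force"],o["opening"])
s=cam("scene")
cv2.imwrite("pics/s5raw.png",s["frame"][:,:,::-1]);t=cam("top");cv2.imwrite("pics/t5raw.png",t["frame"][:,:,::-1])
a=cv2.resize(s["frame"][190:290,190:350],(800,500),interpolation=cv2.INTER_CUBIC)
b=d["frame"]
cv2.imwrite("pics/w5.png",np.hstack([cv2.resize(b,(400,300)),cv2.resize(a,(400,250)) if 0 else cv2.resize(s["frame"][190:310,190:350],(400,300),interpolation=cv2.INTER_CUBIC)])[:,:,::-1])
```

```text
[555.64718459  35.42744975 252.29215058] [-3.11853230e+00 -2.10857795e-04  1.73061045e+00] [ 0.81162431 -1.03738286 -1.20751566] 0.0777028963401912
```

View pics/w5.png

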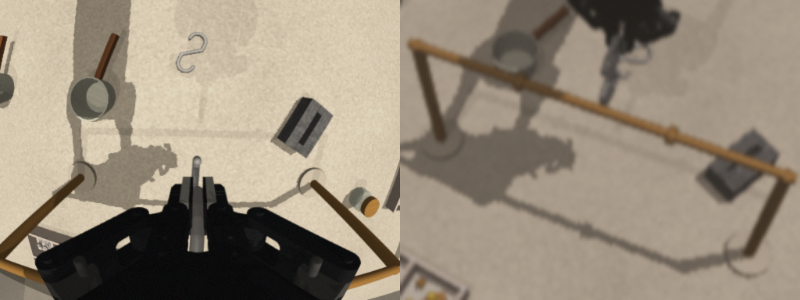

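The wrist view shows the rail's feet at (82,177) and (312,181). The hook is vertical in the fingers and short of the rail, which I'll now refine from the feet.

Run:
```python
from h import *
d=cam("wrist");s=cam("scene");t=cam("top");K=1.28
A=onz(d,312*K,181*K,2);B=onz(d,82*K,177*K,2);m=(A+B)/2;e=A-B
print("wrist feet",A.round(1),B.round(1),m.round(1),np.degrees(np.arctan2(-e[0],e[1])),np.linalg.norm(e))
A=onz(s,514*.64,456*.64,2);B=onz(s,322*.64,384*.64,2);print("scene feet",A.round(1),B.round(1),((A+B)/2).round(1))
A=onz(t,253*.64,257*.64,2);B=onz(t,464*.64,233*.64,2);print("top feet",A.round(1),B.round(1),((A+B)/2).round(1))
# rail line fit in top & scene via brass mask
for c,nm in((t,"top"),(s,"scene")):
    H=cv2.cvtColor(c["frame"],cv2.COLOR_RGB2HSV);M=(H[...,0]>8)&(H[...,0]<25)&(H[...,1]>110)
    L=np.array([650.5,52,255]);r=np.array([-.127,.992,0]);P=[]
    for q in (-200,-160,-60,60,130,160,200):
        u,v=map(lambda x:int(round(x)),proj(c,L+q*r)); vs=np.where(M[v-8:v+9,u])[0]+v-8
        if len(vs): P.append(onz(c,u,vs.mean(),255)); print(nm,q,len(vs),P[-1].round(1))
```

```text
wrist feet [618.9 272.    2. ] [ 682.4 -166.2    2. ] [650.7  52.9   2. ] 8.238846261047664 442.76487311510306
scene feet [624.2 272.7   2. ] [ 680.3 -165.5    2. ] [652.2  53.6   2. ]
top feet [614.9 266.6   2. ] [ 673.  -170.8    2. ] [643.9  47.9   2. ]
top -200 4 [ 677.8 -146.5  255. ]
top -160 3 [ 672.9 -107.8  255. ]
top 130 3 [634.  180.1 255. ]
top 160 3 [630.7 210.1 255. ]
top 200 7 [616.7 250.4 255. ]
scene -200 3 [ 676.5 -144.5  255. ]
scene -160 2 [ 672.3 -106.1  255. ]
scene -60 2 [658.7  -8.  255. ]
scene 60 4 [643.1 110.2 255. ]
scene 130 3 [633.  181.1 255. ]
scene 160 4 [629.3 209.1 255. ]
scene 200 3 [624.5 250.8 255. ]
```

Request:
{"fn": "jog_arm", "kwargs": {
  "series": "0.005 0.003 0.01 0.1 -0.7 -0.8 1;0.0055 0.003 0.01 0.1 -0.7 -0.8 1;0 0 0 0 0 0 1"
}}

```text
clock: 5.1
tool_pos: [566.7, 47.7, 276.6]
orientation: [3.134, -0.001, 1.708]
contact_force: [-0.4, -0.5, -0.3]
opening: 0.072
```

Request:
{"fn": "jog_arm", "kwargs": {
  "series": "0.015 0.001 -0.004 0 0 0 1;0.015 0.001 0 0 0 0 1;0.015 0.001 0 0 0 0 1;0 0 0 0 0 0 1"
}}

```text
clock: 5.43
tool_pos: [614.8, 54.0, 278.3]
orientation: [3.124, -0.001, 1.711]
contact_force: [-0.2, -0.5, -0.6]
opening: 0.078
```

Request:
{"fn": "jog_arm", "kwargs": {
  "series": "0.006 0 -0.008 -0.1 1 0 1;0.004 0 -0.006 0 0 0 1;0 0 0 0 0 0 1"
}}

```text
clock: 5.68
tool_pos: [625.8, 55.4, 266.4]
orientation: [3.139, -0.001, 1.712]
contact_force: [0.2, -0.6, -2.1]
opening: 0.075
```

Run:
```python
from h import *
o=bot.observe();p=o["tool_pos"];r=np.array([.991,.132]);w=p[:2]-[651,52.5]
print(p,o["orientation"],o["contact_force"],"hook c along r",w@r+25.6,"lat",w@[-.132,.991],"rail in hook z",255-(p[2]-36))
s=cam("scene");d=cam("wrist")
cv2.imwrite("pics/w6.png",np.hstack([cv2.resize(s["frame"][200:290,220:310],(400,400),interpolation=cv2.INTER_CUBIC),cv2.resize(d["frame"][184:384,156:356],(400,400))])[:,:,::-1])
```

```text
[625.78438067  55.36371035 266.35251929] [ 3.13889355e+00 -1.16865213e-03  1.71246057e+00] [ 0.20285969 -0.64869163 -2.086976  ] hook c along r 0.9893310060222547 lat 6.1663987098349615 rail in hook z 24.64748071082164
```

View pics/w6.png

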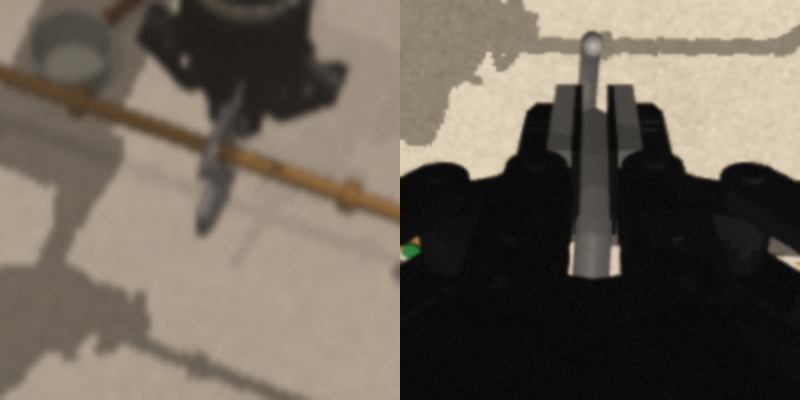

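The scene crop shows the hook's curl reaching over the rail at (215,150), between the collars at (78,100) and (350,193). Lowering until it touches.

Request:
{"fn": "jog_arm", "kwargs": {
  "series": "0 0 -0.01 0 0 0 1;0 0 -0.01 0 0 0 1;0 0 -0.004 0 0 0 1;0 0 0 0 0 0 1"
}}

```text
clock: 6.12
tool_pos: [624.0, 55.3, 242.1]
orientation: [3.137, -0.001, 1.712]
contact_force: [-0.2, -0.9, -0.7]
opening: 0.076
```

Request:
{"fn": "jog_arm", "kwargs": {
  "series": "0.001 0 -0.003 0 0 0 1;0 0 -0.003 0 0 0 1"
}}

```text
clock: 6.28
tool_pos: [625.2, 55.3, 237.2]
orientation: [3.135, -0.001, 1.712]
contact_force: [-7.1, -0.9, 15.2]
opening: 0.071
```

Request:
{"fn": "jog_arm", "kwargs": {
  "series": "0 0 -0.002 0 0 0 1;0 0 0 0 0 0 1"
}}

```text
clock: 6.45
tool_pos: [625.3, 55.3, 238.3]
orientation: [3.134, -0.001, 1.712]
contact_force: [0.5, -0.3, -1.1]
opening: 0.079
```

Contact came at 237 mm, as predicted. Releasing.

Request:
{"fn": "jog_arm", "kwargs": {
  "series": "0 0 0 0 0 0 0.8;0 0 0 0 0 0 0.7;0 0 0 0 0 0 0.6;0 0 0 0 0 0 0.5;0 0 0 0 0 0 0.4;0 0 0 0 0 0 0.4"
}}

```text
clock: 6.95
tool_pos: [626.2, 55.2, 238.6]
orientation: [3.131, -0.001, 1.712]
contact_force: [-1.1, 1.0, -0.4]
opening: 0.601
```

Run:
```python
from h import *
o=bot.observe();print(o["tool_pos"],o["orientation"],o["contact_force"],o["opening"])
s=cam("scene");d=cam("wrist")
cv2.imwrite("pics/w7.png",np.hstack([cv2.resize(s["frame"][200:290,220:310],(400,400),interpolation=cv2.INTER_CUBIC),cv2.resize(d["frame"][184:384,156:356],(400,400))])[:,:,::-1])
```

```text
[626.21975061  55.17311076 238.61336893] [ 3.13141300e+00 -6.34419385e-04  1.71202247e+00] [-1.11371471  0.9648175  -0.43184434] 0.6013570226298685
```

View pics/w7.png

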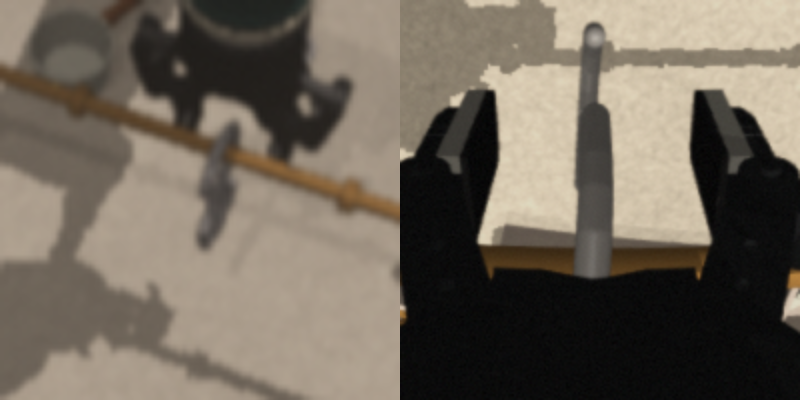

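The hook hangs freely on the rail with the fingers clear of it. Going up and over to the pail.

Request:
{"fn": "jog_arm", "kwargs": {
  "series": "0 0 0.03 0 0 0 0.4;0 0 0.035 0 0 0 0.4;-0.02 0 0.01 0 0 0 0;-0.017 -0.034 0 0 0 -2.5 0;-0.017 -0.034 0 0 0 -2.5 0;-0.017 -0.034 -0.008 0 0 -2.5 0;-0.017 -0.034 -0.008 0 0 -2.5 0;-0.017 -0.034 -0.008 0 0 -2.5 0"
}}

```text
clock: 7.72
tool_pos: [520.6, -113.1, 293.2]
orientation: [3.126, -0.002, 1.498]
contact_force: [-0.1, 0.3, 0.0]
opening: 1.0
```

Request:
{"fn": "jog_arm", "kwargs": {
  "series": "-0.017 -0.034 -0.008 0 0 -2.5 0;-0.017 -0.034 -0.008 0 0 -2.5 0;-0.017 -0.034 -0.008 0 0 -1.5 0;-0.017 -0.034 -0.008 0 0 0 0;-0.017 -0.034 -0.008 0 0 0 0;-0.017 -0.034 -0.008 0 0 0 0;-0.017 -0.034 -0.008 0 0 0 0;0 0 0 0 0 0 0"
}}

```text
clock: 8.38
tool_pos: [390.4, -365.6, 235.3]
orientation: [3.122, 0.002, 1.373]
contact_force: [1.1, 0.8, -0.2]
opening: 0.997
```

Run:
```python
from h import *
o=bot.observe();print(o["tool_pos"],o["orientation"],o["contact_force"],o["opening"],o["joint_pos"])
d=cam("wrist");f=d["frame"]
cv2.imwrite("pics/w8raw.png",f[:,:,::-1]);cv2.imwrite("pics/w8.png",cv2.resize(f,(800,600),interpolation=cv2.INTER_CUBIC)[:,:,::-1])
```

```text
[ 390.37758183 -365.60633278  235.33730034] [3.12217825e+00 1.80412756e-03 1.37338691e+00] [ 1.11433528  0.81942578 -0.24120563] 0.9973897242218165 [-0.80512461 -0.0024102   1.93142357  0.01032208  1.19562855 -2.18222997]
```

View pics/w8.png

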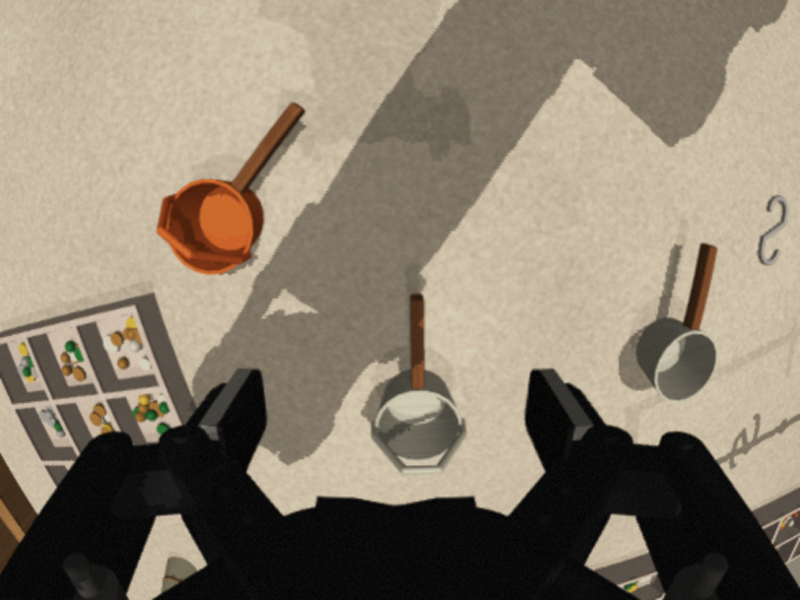

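The pail is ahead: handle end at (417,294), root at (418,388), bail bar from (403,471) to (439,468). The orange decoy is at (210,220) and the bail-less scoop at (680,360).

Run:
```python
from h import *
d=cam("wrist");K=.64
a=onz(d,417*K,294*K,46);b=onz(d,418.5*K,386*K,46);e=b-a;th=np.arctan2(e[1],e[0])
print("end",a.round(1),"root",b.round(1),np.degrees(th),np.linalg.norm(e))
L=onz(d,403*K,470*K,102);R=onz(d,439*K,470*K,102);q=R-L;print("bail",L.round(1),R.round(1),((L+R)/2).round(1),"axis dir",np.degrees(np.arctan2(-q[0],q[1])),np.linalg.norm(q))
B=(L+R)/2;c=(B-a)[:2];print("dist end-bail",np.linalg.norm(c),np.degrees(np.arctan2(c[1],c[0])))
u=np.array([np.cos(th),np.sin(th)]);
print("grip from end",a[:2]+26*u,"grip from bail",B[:2]-80*c/np.linalg.norm(c));o=bot.observe();print(o["tool_pos"],o["orientation"])
```

```text
end [ 418.1 -353.4   46. ] root [ 490.9 -365.5   46. ] -9.411674348234712 73.81096766383968
bail [ 524.8 -384.8  102. ] [ 530.1 -360.2  102. ] [ 527.4 -372.5  102. ] axis dir -12.312474430563066 25.17198600786413
dist end-bail 110.99333338565413 -9.917058504766093
grip from end [ 443.76505505 -357.64045904] grip from bail [ 448.64527855 -358.72650343]
[ 392.86954243 -362.09816402  236.42737155] [ 3.12025761e+00 -1.05551358e-03  1.37463366e+00]
```

Request:
{"fn": "jog_arm", "kwargs": {
  "series": "0.02 0.001 -0.03 -0.9 -5.4 0 0;0.02 0.001 -0.03 -0.9 -5.4 0 0;0.013 0.001 -0.03 0 0 1 0;0 0 -0.03 0 0 0 0;0 0 -0.03 0 0 0 0;0 0 0 0 0 0 0"
}}

```text
clock: 8.98
tool_pos: [454.9, -354.9, 89.6]
orientation: [2.908, -0.003, 1.397]
contact_force: [-0.9, 0.7, -0.5]
opening: 0.994
```

Run:
```python
from h import *
o=bot.observe();print(o["tool_pos"],o["orientation"]);print(np.array2string(cv2.Rodrigues(np.eye(3))[0].T))
d=cam("wrist");cv2.imwrite("pics/w9raw.png",d["frame"][:,:,::-1])
H=cv2.cvtColor(d["frame"],cv2.COLOR_RGB2HSV);M=((H[...,0]<14)&(H[...,1]>120)&(H[...,2]>30)&(H[...,2]<150)).astype(np.uint8);M[:,:180]=0;M[:,330:]=0
n,l,st,c=cv2.connectedComponentsWithStats(M);i=1+st[1:,4].argmax();print(st[i],c[i])
ys=range(st[i,1]+3,st[i,1]+st[i,3]-3,8);
for y in ys: x=np.where(l[y]==i)[0]; print(y,x.min(),x.max(),onz(d,(x.min()+x.max())/2,y,46).round(1))
print(proj(d,[446,-358,46]))
```

```text
[ 454.89768648 -354.88483828   89.62080988] [ 2.90778170e+00 -2.54046227e-03  1.39732827e+00]
[[0. 0. 0.]]
[ 231  150   18  107 1666] [239.87154862 201.57683073]
153 232 246 [ 417.1 -355.9   46. ]
161 231 247 [ 421.8 -356.8   46. ]
169 231 247 [ 426.6 -357.7   46. ]
177 231 247 [ 431.5 -358.7   46. ]
185 232 247 [ 436.5 -359.4   46. ]
193 232 247 [ 441.7 -360.4   46. ]
201 232 247 [ 447.1 -361.5   46. ]
209 233 247 [ 452.7 -362.3   46. ]
217 233 247 [ 458.4 -363.5   46. ]
225 233 248 [ 464.5 -364.3   46. ]
233 234 248 [ 470.7 -365.3   46. ]
241 235 248 [ 477.3 -366.3   46. ]
249 235 248 [ 484.1 -367.6   46. ]
(np.float64(245.02858250097347), np.float64(198.57163189849186))
```

Request:
{"fn": "jog_arm", "kwargs": {
  "series": "-0.005 -0.003 -0.025 0 0 0 0;-0.004 -0.003 -0.02 0 0 0 0;0 0 -0.004 0 0 0 0;0 0 0 0 0 0 0"
}}

```text
clock: 9.37
tool_pos: [455.4, -363.5, 52.4]
orientation: [2.892, 0.006, 1.403]
contact_force: [0.5, 0.9, -0.5]
opening: 1.002
```

Request:
{"fn": "jog_arm", "kwargs": {
  "series": "-0.008 0.002 -0.014 0 0.5 -0.3 0;-0.003 0 -0.003 0 0 0 0;0 0 0 0 0 0 0"
}}

```text
clock: 9.62
tool_pos: [448.0, -363.7, 40.7]
orientation: [2.893, 0.013, 1.399]
contact_force: [0.1, -0.3, 0.5]
opening: 1.002
```

Run:
```python
from h import *
o=bot.observe();print(o["tool_pos"],o["orientation"])
d=cam("wrist");cv2.imwrite("pics/w10raw.png",d["frame"][:,:,::-1])
H=cv2.cvtColor(d["frame"],cv2.COLOR_RGB2HSV);M=((H[...,0]<14)&(H[...,1]>120)&(H[...,2]>30)&(H[...,2]<150)).astype(np.uint8);M[:,:180]=0;M[:,330:]=0
n,l,st,c=cv2.connectedComponentsWithStats(M);i=1+st[1:,4].argmax();print(st[i],c[i])
for y in range(st[i,1]+3,st[i,1]+st[i,3]-3,16): x=np.where(l[y]==i)[0]; print(y,x.min(),x.max(),onz(d,(x.min()+x.max())/2,y,46).round(1))
```

```text
[ 448.0367901  -363.69738183   40.73505114] [2.89336439 0.0127369  1.39856555]
[ 247  201   22  119 2304] [256.95616319 256.45703125]
204 248 267 [ 412.2 -355.7   46. ]
220 247 268 [ 419.9 -356.9   46. ]
236 247 268 [ 428.3 -358.3   46. ]
252 247 267 [ 437.4 -360.    46. ]
268 248 266 [ 447.5 -361.7   46. ]
284 248 266 [ 458.9 -363.6   46. ]
300 248 265 [ 471.7 -365.9   46. ]
316 249 264 [ 486.5 -368.4   46. ]
```

Request:
{"fn": "jog_arm", "kwargs": {
  "series": "-0.001 0.002 -0.002 0 0 0 1;0 0 0 0 0 0 1;0 0 0 0 0 0 1;0 0 0 0 0 0 1;0 0 0 0 0 0 1;0 0 0 0 0 0 1;0 0 0 0 0 0 1;0 0 0 0 0 0 1",
  "grip_force": 70
}}

```text
clock: 10.33
tool_pos: [448.2, -362.7, 41.5]
orientation: [2.89, 0.014, 1.398]
contact_force: [-0.6, 0.3, 1.1]
opening: 0.103
```

Request:
{"fn": "jog_arm", "kwargs": {
  "series": "0 0 0 0 0 0 1;0 0 0 0 0 0 1"
}}

```text
clock: 10.5
tool_pos: [448.2, -362.7, 41.6]
orientation: [2.89, 0.014, 1.398]
contact_force: [-1.1, 0.9, 1.5]
opening: 0.097
```

The handle is gripped: opening 0.097 is about 10 mm. Lifting and carrying at moderate speed.

Request:
{"fn": "jog_arm", "kwargs": {
  "series": "0 0 0.01 0 0 0 1;0 0 0.025 0 0 0 1;0 0 0.025 0 0 0 1;0 0 0.025 0 0 0 1;0 0 0.025 0 0 0 1;0 0 0.02 0 0 0 1;0.002 0.012 0 0 0 0 1;0.004 0.024 0 0 0 1 1"
}}

```text
clock: 11.17
tool_pos: [450.1, -325.5, 176.9]
orientation: [2.897, 0.013, 1.411]
contact_force: [0.3, 1.0, -1.6]
opening: 0.1
```

Request:
{"fn": "jog_arm", "kwargs": {
  "series": "0.004 0.025 0 0 0 1.3 1;0.004 0.025 0 0 0 1.3 1;0.004 0.025 0 0 0 1.3 1;0.004 0.025 0 0 0 1.3 1;0.004 0.025 0 0 0 1.3 1;0.004 0.025 0 0 0 1.3 1;0.004 0.025 0 0 0 1.3 1;0.004 0.025 0 0 0 1.3 1"
}}

```text
clock: 11.83
tool_pos: [475.7, -110.3, 169.4]
orientation: [2.906, 0.007, 1.596]
contact_force: [1.1, -0.1, -1.0]
opening: 0.099
```

Request:
{"fn": "jog_arm", "kwargs": {
  "series": "0.004 0.025 0 0 0 1.3 1;0.004 0.025 0 0 0 1.3 1;0.004 0.025 0 0 0 1.3 1;0.004 0.025 0 0 0 1.3 1;0.004 0.025 0 0 0 1.3 1;0.004 0.025 0 0 0 0 1;0.002 0.012 0 0 0 0 1;0 0 0 0 0 0 1"
}}

```text
clock: 12.5
tool_pos: [490.0, 69.6, 158.2]
orientation: [2.922, 0.001, 1.722]
contact_force: [0.5, -0.2, -1.0]
opening: 0.097
```

Run:
```python
from h import *
o=bot.observe();print(o["tool_pos"],o["orientation"],o["contact_force"],o["opening"])
d=cam("wrist");s=cam("scene")
cv2.imwrite("pics/w11raw.png",d["frame"][:,:,::-1]);cv2.imwrite("pics/s11raw.png",s["frame"][:,:,::-1])
print(proj(s,[650,58.6,201]))
cv2.imwrite("pics/w11.png",np.hstack([cv2.resize(s["frame"][190:290,210:310],(400,400),interpolation=cv2.INTER_CUBIC),cv2.resize(d["frame"][164:384,146:366],(400,400),interpolation=cv2.INTER_CUBIC)])[:,:,::-1])
```

```text
[489.98275469  69.58241341 158.16908426] [2.92170108e+00 1.14696279e-03 1.72206031e+00] [ 0.52785838 -0.22348003 -1.00719648] 0.09678452601427884
(np.float64(268.73347577348017), np.float64(241.91854890620806))
```

View pics/w11.png

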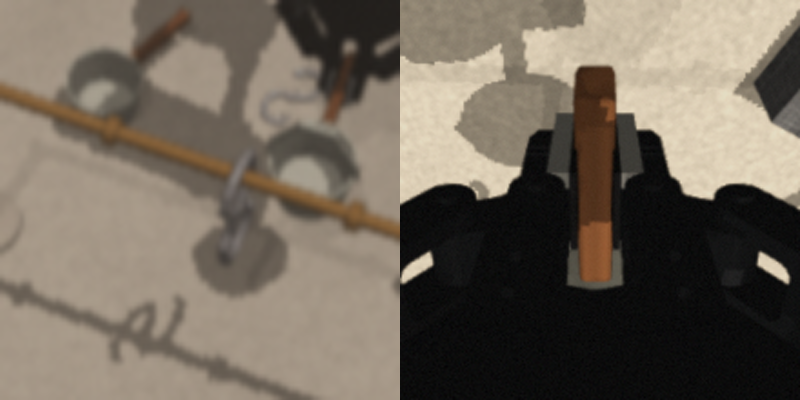

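Scene crop: the hook hangs on the rail from about (243,158) to (227,260), with the pail at (310,165). It is level and still clear of the hook. I'll check the predicted hook points against the crop and restore the lean.

Request:
{"fn": "jog_arm", "kwargs": {
  "series": "0.01 -0.015 -0.012 0.3 -1.8 0 1;0.01 -0.015 -0.012 0 0 -0.6 1;0 0 0 0 0 0 1"
}}

```text
clock: 12.85
tool_pos: [509.0, 36.3, 133.1]
orientation: [2.889, 0.002, 1.712]
contact_force: [-0.3, -0.1, -1.2]
opening: 0.104
```

Run:
```python
from h import *
import cv2
s=cam("scene");a=np.radians(8.1)
def P(x,z): return [650.2+x*np.cos(a),58.6+x*np.sin(a),201+z]
for x,z in((-24,18),(-24,40),(0,64),(24,40),(24,-18),(24,-40),(0,-64),(-24,-40)):
    u,v=proj(s,P(x,z)); print((x,z),round((u-210)*4),round((v-190)*4))
o=bot.observe();print(o["tool_pos"],o["orientation"])
# ascii dark-grey (unsaturated) hook pixels from raw shot
f=cv2.imread("pics/s11raw.png");H=cv2.cvtColor(f,cv2.COLOR_BGR2HSV)
for v in range(228,258): print((v-190)*4,"".join("%4d"%x for x in f[v,260:282].mean(1)))
```

```text
(-24, 18) 247 169
(-24, 40) 248 155
(0, 64) 237 167
(24, 40) 225 212
(24, -18) 223 247
(24, -40) 222 259
(0, -64) 232 245
(-24, -40) 244 204
[508.26716006  36.84084998 133.39465488] [2.88990707e+00 1.58722668e-03 1.71152138e+00]
152   91  92  94  94  95  95  95  95  95  95  99 107 103  91  92  92  91  91  83  81  80  79
156   94  93  93  94  92  92  94  93  93  97 107 110  94  78  86  93  99 109  91  82  82  85
160   91  92  95  95  93  93  94  90  91 103 116 108  81  69  84  92 103 119  97  83  89 105
164   79  84  90  91  92  95  95  90  94 113 115  97  71  67  83  92 101 114  99  89 104 129
168   76  75  76  80  84  89  91  91 102 121 111  89  74  72  84  91  97 107 103 100 123 147
172   85  80  74  71  74  77  80  90 113 122 102  91  87  85  87  92  92 100 110 111 138 154
176   93  90  85  79  77  74  76  97 120 113  90  88  91  92  94  93  92  95 109 119 142 151
180   95  94  92  90  88  83  84 104 117 100  77  77  81  87  91  93  94  96 102 113 128 135
184   95  95  95  94  92  89  91 105 107  88  76  75  72  75  79  83  88  92  95 100 105 110
188   94  96  96  95  93  90  97 1
[... 1218 characters left out ...]
3 100  94  94  94  94  93  88  84  85  88  99 118
244   95  93  92  91  87  95  98  94 105 109  98  94  94  93  94  92  86  85  86  90  94 109
248   93  93  92  89  81  83  86  91 102 102  96  93  94  93  94  89  85  85  88  92  94 108
252   93  94  93  89  76  68  71  85  94  95  93  93  93  93  91  87  84  86  91  94  95 109
256   93  94  93  89  77  64  64  75  87  93  94  93  93  92  89  85  84  88  93  95  97 111
260   93  94  94  91  82  70  66  73  87  93  94  94  93  89  86  85  87  92  95  94 100 117
264   95  94  93  92  89  83  78  83  91  94  93  93  91  87  85  86  90  95  94  94 101 121
268   97  94  93  93  93  92  90  92  94  95  94  92  89  85  85  89  94  95  93  95 106 126
```

Predicted hook points agree with the image within about 2 mm (lower far bend (224,258) against a predicted (222,259)). Lowering to entry height and checking the reading.

Request:
{"fn": "jog_arm", "kwargs": {
  "series": "0.006 0.002 -0.01 0 0 0 1;0.006 0.002 -0.008 0 0 0 1;0 0 0 0 0 0 1"
}}

```text
clock: 13.15
tool_pos: [519.7, 39.1, 115.4]
orientation: [2.89, 0.001, 1.707]
contact_force: [-0.6, -0.3, -2.1]
opening: 0.102
```

Request:
{"fn": "jog_arm", "kwargs": {
  "series": "0.01 0.002 0 0 0 0.3 1;0.01 0.002 0 0 0 0 1;0 0 0 0 0 0 1"
}}

```text
clock: 13.4
tool_pos: [541.0, 43.5, 116.0]
orientation: [2.891, 0.001, 1.712]
contact_force: [-0.6, 0.2, -1.2]
opening: 0.102
```

```bash
cat > st.py <<'E'
from h import *
def st():
    o=bot.observe();p=o["tool_pos"];y=o["orientation"][2]-np.pi/2
    b=p+[80*np.cos(y),80*np.sin(y),60.4];w=b-[650.2,58.6,201];a=np.radians(8.1)
    print(p.round(1),o["orientation"].round(3),o["contact_force"].round(1),"bar in hook x %.1f y %.1f z %.1f"%(w[0]*np.cos(a)+w[1]*np.sin(a),-w[0]*np.sin(a)+w[1]*np.cos(a),w[2]))
E
python3 - <<'E'
from st import *
st()
s=cam("scene");t=cam("top");d=cam("wrist")
r=lambda f,w,h:cv2.resize(f,(w,h),interpolation=cv2.INTER_CUBIC)
cv2.imwrite("pics/w12.png",np.hstack([r(s["frame"][205:275,235:305],600,600)])[:,:,::-1]);cv2.imwrite("pics/s12raw.png",s["frame"][:,:,::-1])
o=bot.observe();p=o["tool_pos"];y=o["orientation"][2]-np.pi/2
for q in(-12,12):
    b=p+[80*np.cos(y)-q*np.sin(y),80*np.sin(y)+q*np.cos(y),60.4];u,v=proj(s,b);print("bar end pred crop",(u-235)*8.57,(v-205)*8.57)
a=np.radians(8.1);u,v=proj(s,[650.2-24*np.cos(a),58.6-24*np.sin(a),161]);print("lower tip",(u-235)*8.57,(v-205)*8.57)
E
```

```text
[541.   43.5 116. ] [2.891e+00 1.000e-03 1.712e+00] [-0.6  0.2 -1.2] bar in hook x -30.3 y 0.4 z -24.6
bar end pred crop 287.6016322739649 260.5463874200596
bar end pred crop 351.9837012877587 282.51549144038825
lower tip 308.71917015031954 309.5382913744146
```

View pics/w12.png

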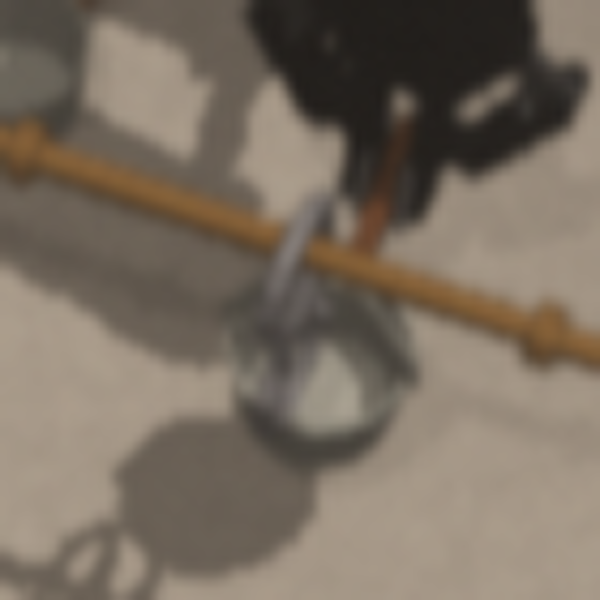

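Last view: the pail's rim (240–415, ~350) sits under the hook with its centre where predicted, the hook in the middle of the bail, and the bar just hidden by the rail. Advancing into the lower mouth.

Request:
{"fn": "jog_arm", "kwargs": {
  "series": "0.008 0.001 -0.001 0 0 0 1;0.008 0.001 -0.001 0 0 0 1;0 0 0 0 0 0 1"
}}

```text
clock: 13.8
tool_pos: [555.8, 45.7, 113.5]
orientation: [2.892, 0.001, 1.713]
contact_force: [1.1, 0.0, -1.0]
opening: 0.102
```

```bash
python3 -c "
from st import *
st()"
```

```text
[555.8  45.7 113.5] [2.892e+00 1.000e-03 1.713e+00] [ 1.1  0.  -1. ] bar in hook x -15.2 y 0.6 z -27.1
```

Request:
{"fn": "jog_arm", "kwargs": {
  "series": "0.008 0.001 0.001 0 0 0 1;0.006 0.001 0 0 0 0 1;0 0 0 0 0 0 1"
}}

```text
clock: 14.05
tool_pos: [571.7, 48.0, 114.6]
orientation: [2.892, 0.001, 1.713]
contact_force: [0.6, -0.1, -1.0]
opening: 0.1
```

```bash
python3 -c "
from st import *
st()"
```

```text
[571.7  48.  114.6] [2.892e+00 1.000e-03 1.713e+00] [ 0.6 -0.1 -1. ] bar in hook x 0.8 y 0.6 z -26.0
```

No contact on the way in, and the bar is at x≈0 in the hook frame. Lowering.

Request:
{"fn": "jog_arm", "kwargs": {
  "series": "0 0 -0.01 0 0 0 1;0 0 -0.01 0 0 0 1;0 0 -0.004 0 0 0 1;0 0 0 0 0 0 1"
}}

```text
clock: 14.38
tool_pos: [572.0, 48.0, 88.1]
orientation: [2.893, 0.001, 1.713]
contact_force: [0.0, 0.5, -1.1]
opening: 0.098
```

Request:
{"fn": "jog_arm", "kwargs": {
  "series": "0 0 -0.002 0 0 0 1;0 0 0 0 0 0 1"
}}

```text
clock: 14.55
tool_pos: [570.6, 48.0, 84.3]
orientation: [2.895, 0.001, 1.713]
contact_force: [0.2, 0.2, 0.8]
opening: 0.098
```

```bash
python3 -c "
from st import *
st()"
```

```text
[570.6  48.   84.3] [2.895e+00 1.000e-03 1.713e+00] [0.2 0.2 0.8] bar in hook x -0.3 y 0.7 z -56.3
```

Request:
{"fn": "jog_arm", "kwargs": {
  "series": "0 0 -0.001 0 0 0 1;0 0 0 0 0 0 1"
}}

```text
clock: 14.72
tool_pos: [571.5, 48.0, 84.1]
orientation: [2.893, 0.001, 1.713]
contact_force: [0.1, 0.1, 0.6]
opening: 0.106
```

Weight has moved to the hook (Fz from −1.1 to +0.6 N). Opening gently.

Request:
{"fn": "jog_arm", "kwargs": {
  "series": "0 0 0 0 0 0 0.85;0 0 0 0 0 0 0.8;0 0 0 0 0 0 0.7;0 0 0 0 0 0 0.5;0 0 0 0 0 0 0.3;0 0 0 0 0 0 0.2;0 0 0 0 0 0 0;0 0 0 0 0 0 0"
}}

```text
clock: 15.38
tool_pos: [572.9, 47.9, 86.1]
orientation: [2.889, 0.001, 1.712]
contact_force: [0.8, 0.2, 0.2]
opening: 0.98
```

Run:
```python
from st import *
st();s=cam("scene");d=cam("wrist");cv2.imwrite("pics/s13raw.png",s["frame"][:,:,::-1]);cv2.imwrite("pics/w13raw.png",d["frame"][:,:,::-1])
def hm(d,lo,hi):
    H=cv2.cvtColor(d["frame"],cv2.COLOR_RGB2HSV);M=((H[...,0]<14)&(H[...,1]>120)&(H[...,2]>30)&(H[...,2]<150)).astype(np.uint8);M[:,:lo]=0;M[:,hi:]=0
    n,l,st_,c=cv2.connectedComponentsWithStats(M);i=1+st_[1:,4].argmax();return st_[i],c[i],l==i
S,c,l=hm(d,180,330);print(S,c)
for y in range(S[1]+3,S[1]+S[3]-3,20): x=np.where(l[y])[0]; print(y,x.min(),x.max(),onz(d,(x.min()+x.max())/2,y,92).round(1))
```

```text
[572.9  47.9  86.1] [2.889e+00 1.000e-03 1.712e+00] [0.8 0.2 0.2] bar in hook x 2.0 y 0.4 z -54.5
[ 246  194   23  120 2333] [256.24260609 251.58122589]
197 248 267 [532.6  44.2  92. ]
217 248 268 [542.   45.8  92. ]
237 247 267 [552.4  47.   92. ]
257 247 266 [564.1  48.6  92. ]
277 246 264 [577.5  49.9  92. ]
297 246 263 [593.   51.9  92. ]
```

Handle is centred between the open fingers and steady. Backing out toward the robot.

Request:
{"fn": "jog_arm", "kwargs": {
  "series": "-0.01 -0.0014 0 0 0 0 0;-0.02 -0.003 0 0 0 0 0;-0.02 -0.003 0.005 0 0 0 0;-0.025 -0.003 0.01 0 0 0 0;-0.025 -0.003 0.01 0 0 0 0;-0.025 -0.003 0.01 0 0 0 0;-0.01 -0.002 0 0 0 0 0;0 0 0 0 0 0 0"
}}

```text
clock: 16.15
tool_pos: [427.3, 28.9, 119.0]
orientation: [2.895, 0.001, 1.714]
contact_force: [0.1, 0.4, -0.2]
opening: 1.002
```

Request:
{"fn": "jog_arm", "kwargs": {
  "series": "0 0 0 0 0 0 0;0 0 0 0 0 0 0;0 0 0 0 0 0 0;0 0 0 0 0 0 0;0 0 0 0 0 0 0;0 0 0 0 0 0 0;0 0 0 0 0 0 0;0 0 0 0 0 0 0"
}}

```text
clock: 16.82
tool_pos: [429.3, 29.1, 118.6]
orientation: [2.894, 0.0, 1.713]
contact_force: [-0.5, -0.3, -0.1]
opening: 1.005
```

Run:
```python
from st import *
st();a=np.radians(8.1)
prev=None
for k in range(3):
    s=cam("scene");d=cam("wrist");g=s["frame"].astype(int)
    if prev is not None: print("diff in hook/pail region",np.abs(g-prev)[200:290,220:310].max())
    prev=g
cv2.imwrite("pics/s14raw.png",s["frame"][:,:,::-1])
def comp(d,lo,hi,t=0,b=384):
    H=cv2.cvtColor(d["frame"],cv2.COLOR_RGB2HSV);M=((H[...,0]<14)&(H[...,1]>120)&(H[...,2]>30)&(H[...,2]<150)).astype(np.uint8);M[:,:lo]=0;M[:,hi:]=0;M[:t]=0;M[b:]=0
    n,l,q,c=cv2.connectedComponentsWithStats(M);return [(q[i].tolist(),c[i].round(1).tolist()) for i in range(1,n) if q[i,4]>15]
print("wrist",comp(d,150,370));print("scene",comp(s,230,330,180,280))
for x,z in((-106,-121),(-40,-121)):
    p=[650.2+x*np.cos(a),58.6+x*np.sin(a),201+z+8];print("pred handle end/root: wrist",proj(d,p),"scene",proj(s,p))
# darker pail rim vs predicted: foot/counter shadow
```

```text
[429.3  29.1 118.6] [2.894 0.    1.713] [-0.5 -0.3 -0.1] bar in hook x -142.8 y 2.0 z -22.0
diff in hook/pail region 19
diff in hook/pail region 21
wrist [([246, 317, 10, 6, 56], [250.6, 319.5])]
scene []
pred handle end/root: wrist (np.float64(250.07022601211906), np.float64(333.3103927768093)) scene (np.float64(278.64985309881274), np.float64(230.00887806843716))
pred handle end/root: wrist (np.float64(250.42092177726212), np.float64(365.8435028258186)) scene (np.float64(271.92908861449996), np.float64(247.0004007514595))
```

Request:
{"fn": "jog_arm", "kwargs": {
  "series": "-0.002 0 0.03 0 0 0 0;-0.002 0 0.03 0 0 0 0;-0.002 0 0.03 0 0 0 0;0 0 0.03 0 0 0 0;0 0 0 0 0 0 0;0 0 0 0 0 0 0;0 0 0 0 0 0 0;0 0 0 0 0 0 0"
}}

```text
clock: 17.78
tool_pos: [418.9, 29.1, 241.6]
orientation: [2.899, -0.0, 1.713]
contact_force: [-0.3, 0.5, -0.4]
opening: 0.998
```

Run:
```python
from st import *
st();a=np.radians(8.1)
F=[]
for k in range(3):
    d=cam("wrist");s=cam("scene");F.append(s["frame"].astype(int))
print("diff pail",[np.abs(F[k+1]-F[k])[200:290,230:310].mean().round(2) for k in(0,1)],"static",[np.abs(F[k+1]-F[k])[290:380,100:180].mean().round(2) for k in(0,1)])
cv2.imwrite("pics/s15raw.png",s["frame"][:,:,::-1]);cv2.imwrite("pics/w15raw.png",d["frame"][:,:,::-1])
H=cv2.cvtColor(d["frame"],cv2.COLOR_RGB2HSV);M=((H[...,0]<14)&(H[...,1]>110)&(H[...,2]>30)&(H[...,2]<150)).astype(np.uint8)
n,l,q,c=cv2.connectedComponentsWithStats(M);print("wrist",[(q[i].tolist(),c[i].round(1).tolist()) for i in range(1,n) if q[i,4]>40])
H=cv2.cvtColor(s["frame"],cv2.COLOR_RGB2HSV);M=((H[...,0]<14)&(H[...,1]>90)&(H[...,2]<150)).astype(np.uint8);M[:200]=0;M[260:]=0;M[:,:235]=0;M[:,310:]=0
n,l,q,c=cv2.connectedComponentsWithStats(M);print("scene",[(q[i].tolist(),c[i].round(1).tolist()) for i in range(1,n) if q[i,4]>5])
for th in(-20,-10,0,10,20):  # + = handle end sagging
    t=np.radians(th);out=[]
    for hx,hz in((-106,-48),(-106,-64),(-40,-56)):  # relative to bail bar: top-edge end, bottom-edge end, near root
        x=hx*np.cos(t)-hz*np.sin(t)*-1*-1; x=hx*np.cos(t)-(-hz)*np.sin(t)*-1*0 if 0 else hx*np.cos(t)-hz*np.sin(t); z=hx*np.sin(t)+hz*np.cos(t)
        p=[650.2+x*np.cos(a),58.6+x*np.sin(a),144+z];out.append((np.round(proj(d,p),1).tolist(),np.round(proj(s,p),1).tolist()))
    print(th,out)
```

```text
[418.9  29.1 241.6] [ 2.899 -0.     1.713] [-0.3  0.5 -0.4] bar in hook x -153.1 y 3.4 z 101.0
diff pail [np.float64(0.51), np.float64(0.52)] static [np.float64(0.38), np.float64(0.37)]
wrist [([113, 115, 22, 58, 534], [122.8, 143.6]), ([246, 239, 9, 49, 364], [249.9, 263.3])]
scene [([244, 200, 7, 5, 15], [246.5, 201.6]), ([272, 238, 6, 11, 31], [274.5, 242.7])]
-20 [([249.1, 270.9], [280.4, 220.5]), ([249.2, 256.8], [280.7, 221.4]), ([249.7, 286.5], [273.9, 240.3])]
-10 [([249.3, 259.5], [279.8, 224.4]), ([249.5, 247.7], [279.8, 226.0]), ([249.8, 284.9], [273.0, 243.5])]
0 [([249.5, 252.0], [278.8, 228.9]), ([249.7, 242.8], [278.5, 231.1]), ([249.9, 285.0], [271.9, 247.0])]
10 [([249.7, 248.1], [277.5, 233.9]), ([249.8, 241.3], [277.0, 236.7]), ([250.0, 286.6], [270.8, 250.6])]
20 [([249.9, 247.4], [276.0, 239.2]), ([250.0, 242.9], [275.3, 242.6]), ([250.0, 289.5], [269.6, 254.1])]
```

Run:
```python
import cv2,numpy as np
f=cv2.imread("pics/s15raw.png");H=cv2.cvtColor(f,cv2.COLOR_BGR2HSV)
for v in range(220,252): print(v," ".join("%3d/%3d"%(H[v,u,1],H[v,u,2]) for u in range(268,288)))
```

```text
220  48/143  49/136  49/119  49/110  51/109  50/118  49/129  48/111  47/ 98  38/ 95  38/ 95  38/ 94  36/ 92  43/ 96  48/101  50/108  49/126  49/157  46/167  46/168
221  46/161  46/156  48/142  50/133  51/125  49/135  48/138  48/121  49/110  49/104  46/ 99  45/ 97  45/ 96  48/101  50/108  51/119  49/140  48/161  46/167  44/168
222  46/166  47/164  47/158  46/154  48/148  47/156  47/157  49/145  48/134  49/119  48/112  48/111  49/109  50/108  51/115  50/139  47/156  47/164  46/167  46/168
223  47/167  48/165  45/163  47/163  48/161  47/164  46/166  47/163  49/157  48/144  50/139  48/138  50/133  49/120  49/126  46/154  47/164  46/165  46/166  46/167
224  47/167  46/166  46/165  46/165  46/165  48/166  46/167  46/167  48/165  47/162  48/159  48/160  47/157  47/145  47/145  48/161  46/165  47/164  46/165  48/166
225  47/168  47/168  47/167  46/165  47/164  45/165  46/167  47/168  46/167  46/165  47/164  45/165  46/166  47/163  46/161  47/164  46/166  46/165  46/165  46/165
226  46/168  46/168  46/165  46/160  45/153  44/156  45/165  46/168  47/167  48/166  46/166  46/166  46/167  46/167 
[... 3447 characters left out ...]
/157  47/159  48/161  48/160  48/160  48/161
248  29/ 96  28/111  29/115  47/114  80/115  96/114  70/123  52/143  47/151  47/152  47/152  47/151  47/151  47/152  48/153  48/155  49/157  47/156  49/157  48/160
249  32/118  30/127  29/122  39/118  56/118  67/122  54/136  48/150  47/153  48/153  49/152  49/151  47/151  47/151  47/151  49/152  49/152  49/152  47/153  46/155
250  34/120  30/129  31/130  34/126  40/120  45/119  43/132  43/148  45/153  47/152  47/152  48/154  48/155  48/155  47/153  49/152  47/151  47/152  47/152  47/152
251  31/108  29/113  36/121  34/127  36/127  36/121  39/118  40/134  43/149  47/152  48/154  47/158  48/160  48/161  48/159  47/157  46/154  48/154  47/153  47/152
```

The handle end in the scene view, at (278.5, 231), falls between the predictions for level (228.9) and a 10° sag (233.9). That puts the pail's tilt at about 4–5°, hung and nearly still. I'll wait 1.3 s, then hand in.

Request:
{"fn": "jog_arm", "kwargs": {
  "series": "0 0 0 0 0 0 0;0 0 0 0 0 0 0;0 0 0 0 0 0 0;0 0 0 0 0 0 0;0 0 0 0 0 0 0;0 0 0 0 0 0 0;0 0 0 0 0 0 0;0 0 0 0 0 0 0"
}}

```text
clock: 18.75
tool_pos: [418.1, 29.1, 239.6]
orientation: [2.903, -0.001, 1.713]
contact_force: [-0.5, -1.2, 0.4]
opening: 0.998
```

Request:
{"fn": "jog_arm", "kwargs": {
  "series": "0 0 0 0 0 0 0;0 0 0 0 0 0 0;0 0 0 0 0 0 0;0 0 0 0 0 0 0;0 0 0 0 0 0 0;0 0 0 0 0 0 0;0 0 0 0 0 0 0;0 0 0 0 0 0 0"
}}

```text
clock: 19.42
tool_pos: [418.3, 29.1, 239.9]
orientation: [2.902, -0.001, 1.713]
contact_force: [0.8, 0.2, -0.1]
opening: 0.999
```

Run:
```python
from st import *
a=cam("scene")["frame"].astype(int);b=cam("scene")["frame"].astype(int);p=cv2.imread("pics/s15raw.png")[:,:,::-1].astype(int)
R=np.s_[200:290,230:310];print("now vs now",np.abs(a-b)[R].mean(),"vs earlier",np.abs(b-p)[R].mean());st()
print(bot.hand_in())
```

```text
now vs now 0.357962962962963 vs earlier 0.6314814814814815
[418.3  29.1 239.9] [ 2.902e+00 -1.000e-03  1.713e+00] [-0.4 -0.2 -0.4] bar in hook x -153.8 y 3.5 z 99.3
the job is handed in; nothing more can be done
None
```

I lifted the big S-hook out of its holder, hung it on the brass rail between the collars and let go. I then hung the grey pail by its bail in the hook's lower curl, backed the arm away, and handed the job in at about 19.5 s of the 72 s allowed. The hand-in reports no verdict.

- **Hook:** the scene camera showed it on the rail where predicted, within about 2 mm. It was about 6 mm along the rail from the middle.
- **Pail:** its weight moved onto the hook when I lowered it. After release, the handle's position gave a tilt of about 4–5°, well under 20°. Just before hand-in, two successive pictures differed only by camera noise, so the pail was still.
- **Arm:** it stood clear, touching nothing, with the fingers open.
- **Not checked:** I never saw the bail bar in the curl, because the rail hid it, so that rests on the force change and the handle's position. I did not re-measure the scoop, small hook and jar at the end. The arm never touched them, though the pail was carried over the scoop well above it.
- **Disagreements:** the top camera's estimate of the rail feet was up to 8 mm off the wrist and scene cameras, so I used those two. Idle moves let the arm drift a few millimetres, which I corrected as I went.

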